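# Tamp the clay lumps level in the reclaim bin

## Robot

A 6-joint arm with a two-finger parallel gripper is mounted at the origin on the work surface. World frame = base frame: x ahead of the robot, y to its left, z up, the work surface at z = 0. Lengths are in mm, angles in degrees, forces in N, time in s.
With the tool pointing down it reaches from about 300 to 850 mm from the base axis. Payload 4.2 kg.
Tool frame: the origin (TCP) lies at the centre of the arm's flange, where the gripper is bolted on; the fingertips stand 191 mm ahead of it and the grasp point (between the pads) lies 172 mm ahead of it; z points along the fingers, y is the direction in which the jaws open and shut (so a half turn about z gives the same grasp; the last joint's range is limited). The gripper opens to 91 mm and grips with 3 to 60 N. Pads are 32 mm wide; open, the fingers measure 118 mm over their backs; the gripper's body (76 mm by 178 mm) begins 60 mm behind the grasp point.
Start: joints at [-65.661, 18.312, 89.639, -0, 72.044, -1.146], TCP at [247.408, -519.05, 404.776] pointing down, gripper open.
Joint ranges: [-177.97, 177.97], [-48.28, 115.42], [12.27, 149.76], [-77.06, 257.06], [2.81, 150.46], [-146.56, 146.56]. Speed limits (degrees/s): [147.25, 147.25, 180, 180, 180, 180].

## Interface

Orientations are given as [roll, pitch, yaw] about the fixed x, y, z axes, in that order (R = Rz(yaw) Ry(pitch) Rx(roll)).
In Python, from workcell import status, vision, ticket gives the robot as it stands.
- The arm moves only by the shell command python3 -m jog 'ROWS' [FORCE]. ROWS is JSON, a list of rows, each a list of 7 numbers: the finger opening in m, from 0 to 0.0912, then the shift along the tool's x, y, z in m, then the turn, a rotation vector about the tool's x, y, z in rad. A call has 1 to 12 rows; each row shifts and turns the commanded pose from where the row before left it, along the tool's axes as they then stand; what a row does not reach is not made up. A row lasts 1/8 s, in which the tool goes at most 62.5 mm and 10.7 degrees, less where a joint would pass 70% of its speed; a pose out of reach is approached as far as the arm can. A call with a gripper value outside its range is refused whole. The fingers move at their own pace and stop on an object; FORCE is the grip in N (left out, the last holds). Time passes only in rows, so rows that do not move let the fingers close. It gives the time, the measured TCP pose, the force and the opening at its end, in the units of the state.
- status.state(): the state, without advancing time (a new reading comes with each control period).
- vision.grab_frame(name): name is "side" or "top" or "wrist"; returns a dict with "color" (400x640x3 uint8, blue, green, red), "depth" (400x640 float32, mm along the optical axis (not along the pixel's ray), 0 where there is no reading), "fov_y" (degrees; the focal length in pixels is half the picture's height over the tangent of half this angle, whatever the lens; pixels are square), "cx", "cy" (the principal point, pixels), "pose" (4x4, takes a point from camera to world coordinates). Camera axes: x right, y down, z forward; pixel columns grow to the right and rows downward; lengths in mm; the calibration is good to about 2 mm. A picture is of the moment at which its call begins.
- ticket.job_done(): hands the job in, once; it reports no verdict.
Trained networks look in the newest picture that a camera, given by its name, has taken for a name from the list of things; names that differ only in an ending like _2 or _b are one class to them, and where a whole thing is asked for, a point or a joint stands for the part that bears it (a point fixed in the world has none). Each returns a list of dicts, best first, with "p" (0 to 1); they miss things now and then, are a little off and sometimes report something else, mostly with a low value. They report only what shows in the picture. A call takes as long as a camera call. They do not tell look-alikes from the thing itself.
- vision.find_in(camera, label): "location" ([x, y, z] in mm, in world coordinates, good to about 4 mm: the middle of the surface that is visible of it).
- vision.silhouettes(camera, label): "pixels" (400x640 bool, what is visible of it).
The state is a dict: "time_s": time; "qpos": joint angles; "qvel": joint speeds; "effort": joint torques, N m; "ee_pos": TCP position; "ee_rot": TCP orientation; "force": force on the tool from outside, world axes, zero at the start; "torque": the same for the moment, N m; "gripper_width": finger opening in mm.
Only numpy, scipy, OpenCV 4.12 (cv2) and the standard library are available. Lean on these libraries where they do the work, as an engineer would, in place of code of your own. Each camera call takes 0.05 s, during which the arm holds its last target.

## Task

The dry clay lumps in the grey bin are heaped above its rim, so the next bin cannot be stacked on it. Take the flat tamper from its tray and press the heaps down with it, never with the gripper itself, until every lump lies on the bin's floor in one level layer and none rides on others; then stand the tamper upright back in its tray, foot flat on the tray's floor, and let go. Keep all lumps in the bin and leave the other things where they are.

Things in the scene. Friction and masses are not known exactly. Their poses are not given: they have to be found in the camera images.
- bin: Fixed open grey plastic bin, outside 326 x 176 x 66 mm (long side along its own x), walls and floor 6 mm thick, so inside 314 x 164 mm with the rim 60 mm above the inner floor. Origin: centre of its underside, z up. It stands on the table and cannot be moved.
- tamper: Flat hand tamper: square dark steel foot 100 x 100 x 14 mm with a low round collar on it (54 mm across, 10 mm high), and an upright square wooden post 34 x 34 mm in the middle, sides parallel to those of the foot, reaching 146 mm above the foot's underside. About 0.5 kg. Origin: centre of the foot's underside, z up along the post.
- tamper_grip (a point): Point on the axis of the tamper's post, 115 mm above the foot's underside: a good height to grip.
- tray: Fixed shallow square aluminium tray where the tamper stands at the start, 150 x 150 mm outside, 16 mm high, walls and floor 4 mm thick (inside 142 x 142 mm). Origin: centre of its underside.
- lump1_mid (a point): Middle of lump 1 of eight alike lumps of dry clay in the bin: roundish, 50 mm across and high. At the start it rides in the hollow between lumps 2, 3 and 4, in one half of the bin, its middle about 57 mm above the bin's inner floor and its top about 22 mm above the rim. Pressed down from above with some newtons it pushes the three aside and sinks between them to the floor.
- lump2_mid (a point): Middle of lump 2 of eight alike lumps of dry clay in the bin: roundish, 50 mm across and high. At the start it lies on the bin's floor; a lump lying there has its middle 25 to 29 mm above that floor. Smooth, about 110 g, with a small flat underside (28 mm across).
- lump3_mid (a point): Middle of lump 3 of eight alike lumps of dry clay in the bin: roundish, 50 mm across and high. At the start it lies on the bin's floor; a lump lying there has its middle 25 to 29 mm above that floor. Smooth, about 110 g, with a small flat underside (28 mm across).
- lump4_mid (a point): Middle of lump 4 of eight alike lumps of dry clay in the bin: roundish, 50 mm across and high. At the start it lies on the bin's floor; a lump lying there has its middle 25 to 29 mm above that floor. Smooth, about 110 g, with a small flat underside (28 mm across).
- lump5_mid (a point): Middle of lump 5 of eight alike lumps of dry clay in the bin: roundish, 50 mm across and high. At the start it rides in the hollow between lumps 6, 7 and 8, in the other half of the bin, its middle about 57 mm above the bin's inner floor and its top about 22 mm above the rim. Pressed down from above with some newtons it pushes the three aside and sinks between them to the floor.
- lump6_mid (a point): Middle of lump 6 of eight alike lumps of dry clay in the bin: roundish, 50 mm across and high. At the start it lies on the bin's floor; a lump lying there has its middle 25 to 29 mm above that floor. Smooth, about 110 g, with a small flat underside (28 mm across).
- lump7_mid (a point): Middle of lump 7 of eight alike lumps of dry clay in the bin: roundish, 50 mm across and high. At the start it lies on the bin's floor; a lump lying there has its middle 25 to 29 mm above that floor. Smooth, about 110 g, with a small flat underside (28 mm across).
- lump8_mid (a point): Middle of lump 8 of eight alike lumps of dry clay in the bin: roundish, 50 mm across and high. At the start it lies on the bin's floor; a lump lying there has its middle 25 to 29 mm above that floor. Smooth, about 110 g, with a small flat underside (28 mm across).
- mug: Bystander: loose unglazed mug, 80 mm wide, 95 mm high. Origin at the centre of its underside.
- bowl: Bystander: loose unglazed bowl, 130 mm wide, 55 mm high. Origin at the centre of its underside.
- jar: Bystander: loose brown glass jar with a white cap, 72 mm wide, 100 mm high. Origin at the centre of its underside.
- brush: Bystander: loose flat brush lying on the table. Origin on the table below its middle.
- sponge: Bystander: loose block sponge 100 x 70 x 35 mm. Origin at the centre of its underside.
- ware_stack: Bystander: fixed board 150 x 150 mm with stacked bowls, 60 mm high in all. Origin at the centre of its underside.
Things that resemble listed ones, but are neither listed nor needed, are in the scene too. What is shaped like the part that bears lump1_mid but red or yellow is not meant.

How it is judged (in metres and radians):
On the way, in this order (a step that is already met when the one before it is completed fails the run):
1. the tamper, lifted out of its tray, is over the bin (horizontal distance between tamper and bin below 0.16 m and height (world z) of tamper above 0.05 m), for 0.05 s.
2. the tamper presses on a heap ((contact force between tamper and lump1 above 1.5 N or contact force between tamper and lump5 above 1.5 N)).
3. all eight lumps lie in one layer on the bin's floor (z of each of lump1_mid, lump2_mid, lump3_mid, lump4_mid, lump5_mid, lump6_mid, lump7_mid, lump8_mid in the frame of bin below 0.039 m), for 0.2 s.
At the end, for the whole second after the job is handed in: All eight lumps are at rest in the bin, the middle of each at most 33 mm above its inner floor (25 to 29 mm when on the floor); the tamper stands upright (within 0.06 rad) and still in its tray, foot within 4 mm of the tray's floor and its middle within 30 mm of the tray's (all of step 3 and x of lump1_mid in the frame of bin between -0.157 and 0.157 m and y of lump1_mid in the frame of bin between -0.082 and 0.082 m and x of lump2_mid in the frame of bin between -0.157 and 0.157 m and y of lump2_mid in the frame of bin between -0.082 and 0.082 m and x of lump3_mid in the frame of bin between -0.157 and 0.157 m and y of lump3_mid in the frame of bin between -0.082 and 0.082 m and x of lump4_mid in the frame of bin between -0.157 and 0.157 m and y of lump4_mid in the frame of bin between -0.082 and 0.082 m and x of lump5_mid in the frame of bin between -0.157 and 0.157 m and y of lump5_mid in the frame of bin between -0.082 and 0.082 m and x of lump6_mid in the frame of bin between -0.157 and 0.157 m and y of lump6_mid in the frame of bin between -0.082 and 0.082 m and x of lump7_mid in the frame of bin between -0.157 and 0.157 m and y of lump7_mid in the frame of bin between -0.082 and 0.082 m and x of lump8_mid in the frame of bin between -0.157 and 0.157 m and y of lump8_mid in the frame of bin between -0.082 and 0.082 m and horizontal distance between tamper and tray below 0.03 m and angle between tamper's own z axis and vertical below 0.06 rad and z of tamper in the frame of tray below 0.008 m and linear speed of tamper below 0.02 m/s and linear speed of each of lump1, lump2, lump3, lump4, lump5, lump6, lump7, lump8 below 0.03 m/s); the robot touches nothing.
It fails at once if the gripper's fingers or the arm push a lump (contact force between any of the fingers, the arm and lump1 above 1 N or contact force between any of the fingers, the arm and lump2 above 1 N or contact force between any of the fingers, the arm and lump3 above 1 N or contact force between any of the fingers, the arm and lump4 above 1 N or contact force between any of the fingers, the arm and lump5 above 1 N or contact force between any of the fingers, the arm and lump6 above 1 N or contact force between any of the fingers, the arm and lump7 above 1 N or contact force between any of the fingers, the arm and lump8 above 1 N).
It fails at once if a bystander is moved by more than 30 mm (distance of any of mug, bowl, jar, brush, sponge from where it was at the start of the episode above 0.03 m).
It also fails if it takes over 48 s, if anything falls off the work surface, if the arm or the gripper's body presses on something with over 40 N, if the wrist force passes 120 N, or if a joint passes its speed limit or range.

## Working session

There is one attempt and no reset: what is moved stays moved. The work goes in short steps, Python scripts to look and compute and a shell command to move; the robot and the scene stay as the last step left them, time stands still between calls to the robot, and variables do not carry over. Pictures are saved under pics/ and viewed, and the job is handed in when it is done.

```bash
ls; mkdir -p pics; python3 - <<'E'
from workcell import status, vision
import cv2
print(status.state())
for n in ("top","side"):
    f=vision.grab_frame(n); cv2.imwrite(f"pics/{n}0.png",f["color"]); print(n,f["fov_y"],f["cx"],f["cy"],f["pose"].round(3).tolist() if hasattr(f["pose"],'round') else f["pose"])
    for l in ("bin","tamper","tray","lump1_mid","mug","bowl","jar","brush","sponge","ware_stack"):
        print(n,l,[([round(x) for x in d["location"]],round(d["p"],2)) for d in vision.find_in(n,l)])
E
```

```text
pics
{'time_s': 0.0, 'qpos': array([-6.56606907e+01,  1.83513736e+01,  8.97049627e+01,  4.86528952e-04,
        7.20437808e+01, -1.14539334e+00]), 'qvel': array([ 0.01982531,  0.05502614, -0.02981415,  0.00831336,  0.02202112,
        0.10632088]), 'effort': array([ 2.92754492e-03, -4.12452900e+01, -2.31972635e+01,  7.29709561e-02,
        4.58345900e-02, -1.31220304e-04]), 'ee_pos': array([ 247.34553467, -518.90305622,  403.93244906]), 'ee_rot': array([-1.79899912e+02, -2.46377233e-03,  2.54845501e+01]), 'force': array([-0.39787239, -1.18215498,  0.33224721]), 'torque': array([-0.03706807, -0.01729856,  0.01471311]), 'gripper_width': 91.58596813016912}
top 56.40121216210134 315.30036661118567 203.0644420552664 [[-0.014, -0.977, 0.212, 306.126], [-1.0, 0.014, -0.004, 24.164], [0.001, -0.212, -0.977, 1199.029], [0.0, 0.0, 0.0, 1.0]]
top bin [([544, -78, 9], 0.96), ([526, -362, 18], 0.38)]
top tamper [([526, -362, 20], 0.63)]
top tray [([556, -404, 5], 0.94), ([557, -125, 48], 0.36)]
top lump1_mid [([530, -150, 80], 0.62), ([687, -100, 40], 0.58), ([359, -8, 42], 0.47), ([380, -235, 42
[... 220 characters left out ...]

side 57.97036241335496 322.16549089573516 201.8416401730575 [[0.994, -0.082, 0.077, 475.085], [-0.11, -0.588, 0.801, -726.632], [-0.02, -0.805, -0.593, 624.987], [0.0, 0.0, 0.0, 1.0]]
side bin []
side tamper [([535, -388, 22], 0.83)]
side tray [([573, -408, 7], 0.63), ([734, -261, 29], 0.5)]
side lump1_mid [([390, -249, 40], 0.96), ([377, -154, 37], 0.71), ([364, -27, 36], 0.63), ([687, -116, 34], 0.61), ([535, -167, 76], 0.6)]
side mug [([701, 241, 68], 0.93)]
side bowl [([732, -260, 30], 0.65), ([536, -386, 21], 0.42)]
side jar [([764, -17, 69], 0.97), ([569, -31, 42], 0.75)]
side brush [([344, -340, 22], 0.79)]
side sponge [([305, 357, 39], 0.59)]
side ware_stack [([514, 363, 32], 0.57)]
```

View pics/top0.png

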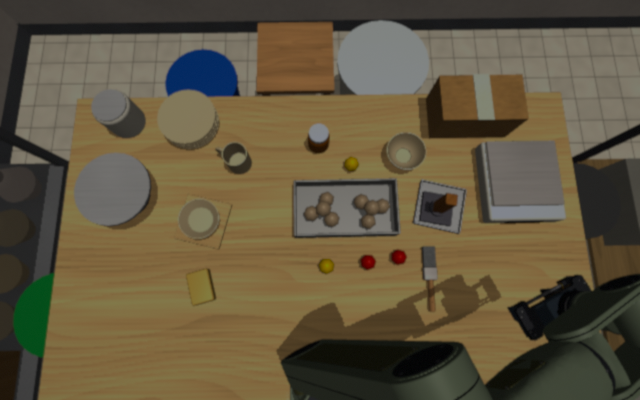

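View pics/side0.png

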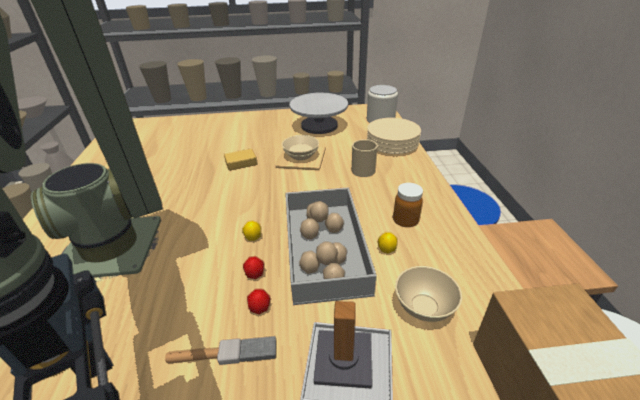

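The top view shows the bin (pixels 293–398, 181–236) with two heaps, the tray and tamper at about (440, 207), and the jar and bowl nearby. Next I measure their poses from depth.

```bash
cat > h.py <<'E'
from workcell import status, vision
import numpy as np, cv2
def cloud(n):
    f=vision.grab_frame(n); d=f["depth"].astype(float); P=np.array(f["pose"])
    fl=200/np.tan(np.radians(f["fov_y"]/2))
    v,u=np.mgrid[:400,:640]
    c=np.stack([(u-f["cx"])/fl*d,(v-f["cy"])/fl*d,d],-1)
    w=c@P[:3,:3].T+P[:3,3]; w[d<=0]=np.nan
    return f,w
def rect(p):
    r=cv2.minAreaRect(p[:,:2].astype(np.float32)); return [np.round(x,1).tolist() for x in (r[0],r[1],r[2])]
def box(w,x0,x1,y0,y1,z0,z1):
    m=(w[...,0]>x0)&(w[...,0]<x1)&(w[...,1]>y0)&(w[...,1]<y1)&(w[...,2]>z0)&(w[...,2]<z1); return w[m]
E
python3 - <<'E'
from h import *
for n in ("top","side"):
    f,w=cloud(n)
    t=box(w,400,450,100,250,-20,20); print(n,"table z",np.median(t[:,2]))
    b=box(w,420,670,-270,90,57,72); print("bin rim",len(b),rect(b))
    b=box(w,430,660,-480,-300,8,26); print("tray+foot",len(b),rect(b))
    b=box(w,480,600,-430,-320,14.,35); b=b; print("foot",len(b),rect(b), np.median(b[:,2]))
    b=box(w,430,660,-480,-300,50,135); print("post",len(b),rect(b),np.median(b,0))
    b=box(w,430,660,-480,-300,138,160); print("posttop",len(b),len(b) and rect(b),len(b) and np.median(b,0))
    b=box(w,420,670,-270,90,45,110)
    # lumps
    for s in (1,0):
      for d in vision.find_in(n,"lump1_mid")[:12]: 
        if s: print([round(x) for x in d["location"]],round(d["p"],2))
    for l in ("tamper","tray","bin"):
        S=vision.silhouettes(n,l)
        if S: q=w[S[0]["pixels"]]; q=q[~np.isnan(q[:,0])]; print(l,S[0]["p"],len(q),rect(q))
    im=cv2.resize(f["color"][150:300,250:500] if n=="top" else f["color"][170:400,220:480],None,fx=3,fy=3 if n=="top" else 2.6,interpolation=cv2.INTER_CUBIC)
    cv2.imwrite(f"pics/z_{n}.png",im)
E
```

```text
top table z -0.29187658062630817
bin rim 813 [[555.5, -91.2], [208.5, 356.1], 0.3]
tray+foot 967 [[528.6, -381.8], [152.0, 190.1], 76.6]
foot 639 [[538.1, -371.9], [102.1, 115.3], 87.9] 18.76320368267011
post 159 [[533.6, -364.1], [45.4, 23.9], 31.8] [ 528.32164972 -358.69335237   96.50716179]
posttop 154 [[539.3, -373.1], [34.0, 35.1], 79.2] [ 537.55383865 -371.60391556  149.26259196]
[686, -100, 39] 0.66
[379, -237, 41] 0.58
[366, -133, 40] 0.56
[716, 279, 48] 0.56
[360, -12, 42] 0.51
tray 0.61 1167 [[549.1, -388.7], [156.7, 157.3], 75.6]
bin 0.85 4503 [[539.3, -76.2], [176.6, 325.2], 0.4]
side table z 0.616442429382289
bin rim 1427 [[560.0, -88.5], [212.9, 355.0], 0.3]
tray+foot 2816 [[548.6, -384.7], [149.7, 150.1], 76.0]
foot 2421 [[535.5, -366.2], [112.4, 113.4], 79.2] 18.678822145922027
post 623 [[537.9, -388.7], [4.7, 33.2], 80.2] [ 537.31969989 -389.16767028   94.92262777]
posttop 469 [[540.1, -373.8], [34.5, 33.2], 80.0] [ 539.83751588 -378.07268947  149.9645583 ]
[686, -114, 36] 0.74
[535, -170, 75] 0.7
[376, -154, 40] 0.68
[390, -245, 42] 0.64
[362, -30, 34] 0.57
[510, 24, 46] 0.41
tamper 0.95 3879 [[548.1, -330.4], [189.2, 104.8], 79.9]
tray 0.85 3069 [[548.6, -379.8], [159.2, 152.4], 76.0]
bin 0.87 6455 [[549.4, -25.9], [197.6, 428.2], 0.5]
```

View pics/z_top.png

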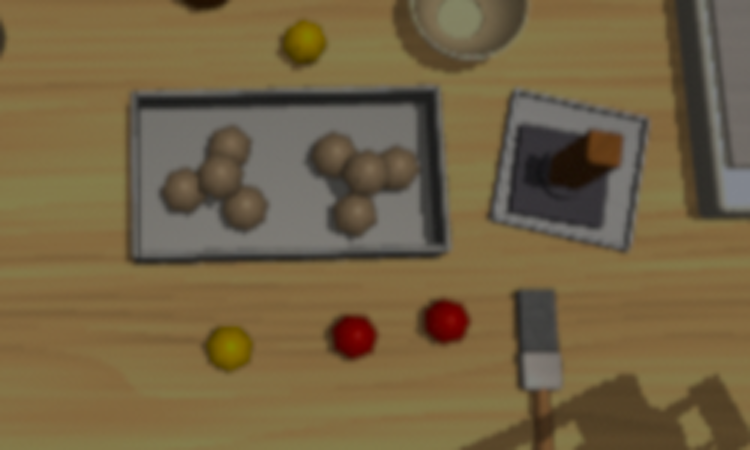

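View pics/z_side.png

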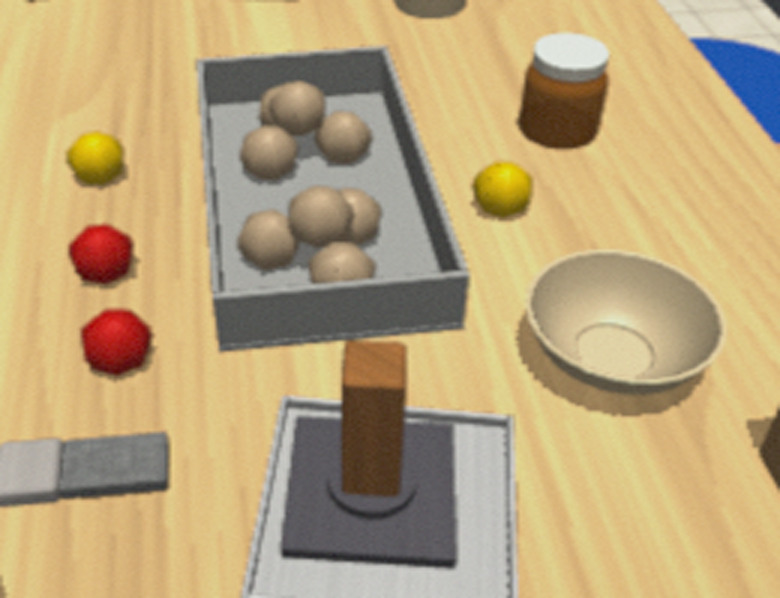

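```bash
cat >> h.py <<'E'
def lumps(n="top",bc=(541,-76)):
    from scipy.optimize import least_squares
    f,w=cloud(n)
    m=(abs(w[...,0]-bc[0])<76)&(abs(w[...,1]-bc[1])<150)&(w[...,2]>22)&(w[...,2]<110)
    return f,w,m
E
python3 - <<'E'
from h import *
for n in ("top","side"):
    f,w=cloud(n)
    # bin top rim extents by pixel strips
    b=box(w,430,650,-260,110,61,70)
    for lo,hi in((-200,-40),(-40,60)):
        s=b[(b[:,1]>lo)&(b[:,1]<hi)&(abs(b[:,0]-541)>70)&(abs(b[:,0]-541)<95)]; print(n,"x",np.percentile(s[:,0],[1,99]))
    s=b[(abs(b[:,0]-541)<60)&(abs(b[:,1]+76)>145)&(abs(b[:,1]+76)<170)]; print("y",np.percentile(s[:,1],[1,99]))
    m=(abs(w[...,0]-541)<76)&(abs(w[...,1]+76)<151)&(w[...,2]>60)
    q=w[m]
    for h in (q[q[:,1]<-76],q[q[:,1]>-76]):
        print("heap",len(h),h[:,2].max().round(1) if len(h) else 0,np.median(h,0).round(), h[h[:,2]>np.percentile(h[:,2],70)].mean(0).round(1))
    hm=np.clip(np.nan_to_num(w[...,2]),0,100)/100*255
    hm=cv2.applyColorMap(hm.astype(np.uint8),cv2.COLORMAP_JET)
    im=cv2.resize(hm[170:250,280:410] if n=="top" else hm[180:310,270:390],None,fx=5,fy=4,interpolation=cv2.INTER_NEAREST)
    cv2.imwrite(f"pics/h_{n}.png",im)
E
```

```text
top x [451.27299529 627.18690226]
top x [450.85927827 626.56170177]
y [-238.38120272   86.2366715 ]
heap 185 92.1 [ 532. -153.   80.] [ 534.5 -155.2   86. ]
heap 186 92.4 [530.  -3.  80.] [534.   -3.7  85.8]
side x [453.72449298 629.23223933]
side x [453.13688178 628.43209782]
y [-239.02302225   87.5796142 ]
heap 339 89.3 [ 536. -166.   77.] [ 536.5 -157.6   85.5]
heap 248 88.9 [536. -17.  76.] [535.8  -7.3  85.3]
```

```bash
python3 -m jog '[[0.09,0.041,-0.0006,0,0,0,0],[0.09,0.041,-0.0006,0,0,0,0],[0.09,0.041,-0.0006,0,0,0,0],[0.09,0.041,-0.0006,0,0,0,0],[0.09,0.041,-0.0006,0,0,0,0],[0.09,0.041,-0.0006,0,0,0,0],[0.09,0.041,-0.0006,0,0,0,0],[0.09,0.04,-0.0006,0,0,0,0],[0.09,0,0,0,0,0,0.156],[0.09,0,0,0,0,0,0.156],[0.09,0,0,0,0,0,0.156],[0.09,0,0,0,0,0,0.157]]' 60
python3 - <<'E'
from h import *
f,w=cloud("wrist"); cv2.imwrite("pics/wrist1.png",f["color"])
s=status.state(); print(s["ee_pos"],s["ee_rot"],s["force"],s["qpos"])
b=box(w,480,600,-430,-320,138,160); print("posttop",len(b),len(b) and rect(b),np.median(b,0))
b=box(w,480,600,-430,-320,15,23); print("foot",rect(b))
b=box(w,450,650,-480,-290,14,23); print("tray",rect(b))
E
```

```text
time_s: 3.3
ee_pos: [540.6, -374.0, 404.6]
ee_rot: [-180.0, 0.0, -10.6]
force: [0.3, 0.7, 0.3]
gripper_width: 90.1
[ 540.580091   -374.01833553  404.70553569] [ 1.79993214e+02  1.52333808e-03 -1.07991239e+01] [-0.65645128 -0.21749508 -0.04880002] [-3.56796171e+01  2.58566928e+01  7.78492569e+01 -6.99626084e-03
  7.62925773e+01  6.51211645e+01]
posttop 2140 [[540.8, -373.7], [34.0, 34.0], 79.7] [ 542.56309044 -373.92351939  150.01452669]
foot [[537.1, -368.7], [111.4, 112.6], 81.9]
tray [[548.4, -386.0], [150.2, 150.2], 76.1]
```

View pics/wrist1.png

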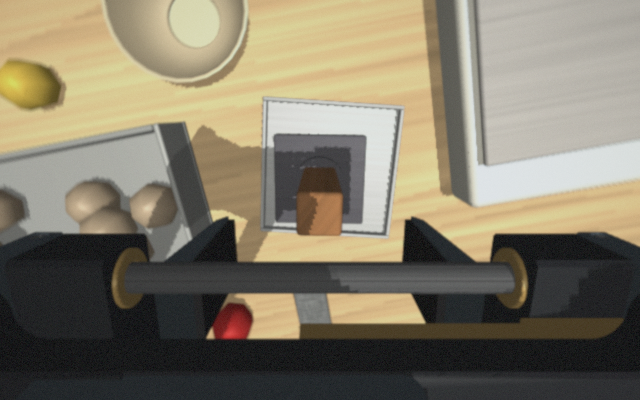

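The post stands between the open jaws at about (320, 200), and the centre agrees to 1 mm. I lower and grip.

```bash
python3 -m jog '[[0.09,0,0,0.03,0,0,-0.007],[0.09,0,0,0.03,0,0,0],[0.09,0,0,0.03,0,0,0],[0.09,0,0,0.024,0,0,0],[0.09,0,0,0,0,0,0],[0.02,0,0,0,0,0,0],[0.02,0,0,0,0,0,0],[0.02,0,0,0,0,0,0],[0.02,0,0,0,0,0,0],[0.02,0,0,0,0,0,0],[0.02,0,0,0,0,0,0],[0.02,0,0,0,0,0,0]]' 60
```

```text
time_s: 4.85
ee_pos: [540.5, -373.9, 290.8]
ee_rot: [-180.0, 0.0, -9.9]
force: [-1.2, 0.3, 0.8]
gripper_width: 33.8
```

```bash
python3 -m jog '[[0.02,0,0,-0.02,0,0,0],[0.02,0,0,-0.035,0,0,0],[0.02,0,0,-0.035,0,0,0],[0.02,0,0,-0.035,0,0,0],[0.02,0,0,0,0,0,-0.09],[0.02,0,0,0,0,0,-0.088],[0.02,-0.0006,-0.036,0,0,0,0],[0.02,-0.0006,-0.036,0,0,0,0],[0.02,-0.0006,-0.036,0,0,0,0],[0.02,-0.0006,-0.036,0,0,0,0],[0.02,-0.0006,-0.036,0,0,0,0],[0.02,-0.0006,-0.039,0,0,0,0]]'
python3 - <<'E'
from h import *
f,w=cloud("side"); cv2.imwrite("pics/side2.png",f["color"])
s=status.state(); print(s["ee_pos"],s["ee_rot"],s["force"],s["gripper_width"])
b=box(w,480,600,-230,-90,126,146); print("foot",rect(b),np.percentile(b[:,2],[2,50,98]))
b=box(w,440,640,-250,-60,100,126); print("below",len(b))
E
```

```text
time_s: 6.35
ee_pos: [535.5, -153.9, 414.5]
ee_rot: [-180.0, 0.1, 0.3]
force: [0.8, -0.2, -4.8]
gripper_width: 33.9
[ 535.0597267  -149.82992377  414.60345239] [-179.5989799     0.18933382    0.37521357] [-1.58016544  7.24022837 -5.42563229] 33.58976320453151
foot [[535.1, -154.2], [101.1, 100.0], 89.8] [130.90342577 142.02995061 144.11044004]
below 0
```

View pics/side2.png

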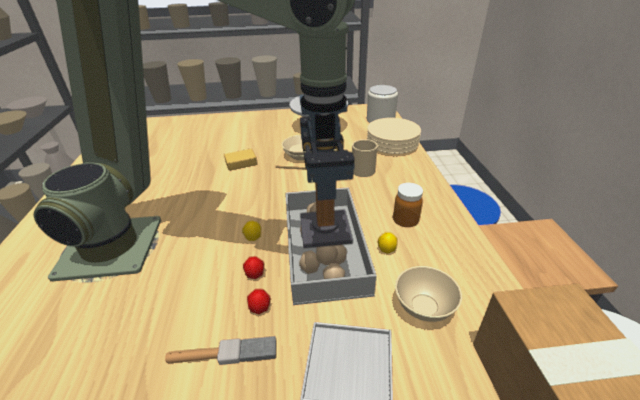

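The tamper hangs level over the near heap (foot at about (325, 230)) and the tray is empty. I press slowly.

```bash
python3 -m jog '[[0.02,0,0,0.015,0,0,0],[0.02,0,0,0.015,0,0,0],[0.02,0,0,0.003,0,0,0],[0.02,0,0,0.003,0,0,0],[0.02,0,0,0.003,0,0,0],[0.02,0,0,0.003,0,0,0],[0.02,0,0,0.003,0,0,0],[0.02,0,0,0.003,0,0,0]]'
python3 -m jog '[[0.02,0,0,0.002,0,0,0],[0.02,0,0,0.002,0,0,0],[0.02,0,0,0.002,0,0,0],[0.02,0,0,0.002,0,0,0],[0.02,0,0,0,0,0,0]]'
```

```text
time_s: 7.4
ee_pos: [536.0, -155.1, 368.3]
ee_rot: [180.0, -0.1, 0.3]
force: [0.3, -0.1, -1.8]
gripper_width: 33.7
time_s: 8.02
ee_pos: [535.8, -155.0, 359.3]
ee_rot: [-180.0, 0.1, 0.3]
force: [-0.2, -0.8, -4.4]
gripper_width: 33.8
```

```bash
python3 -m jog '[[0.02,0,0,0.002,0,0,0],[0.02,0,0,0.002,0,0,0],[0.02,0,0,0.002,0,0,0],[0.02,0,0,0.002,0,0,0],[0.02,0,0,0.002,0,0,0]]'
python3 -m jog '[[0.02,0,0,0.001,0,0,0],[0.02,0,0,0.001,0,0,0],[0.02,0,0,0.001,0,0,0],[0.02,0,0,0,0,0,0]]'
```

```text
time_s: 8.65
ee_pos: [535.9, -155.0, 349.6]
ee_rot: [180.0, 0.0, 0.3]
force: [-0.7, -0.3, -4.8]
gripper_width: 33.9
time_s: 9.15
ee_pos: [535.9, -155.0, 346.7]
ee_rot: [180.0, 0.0, 0.3]
force: [0.3, -0.1, -4.1]
gripper_width: 34.0
```

Next I lift and look at the heap before moving to the second one.

```bash
python3 -m jog '[[0.02,0,0,-0.02,0,0,0],[0.02,0,0,-0.025,0,0,0],[0.02,0,0,-0.025,0,0,0],[0.02,0,-0.038,0,0,0,0],[0.02,0,-0.038,0,0,0,0],[0.02,0,-0.038,0,0,0,0],[0.02,0,-0.038,0,0,0,0],[0.02,0,0,0,0,0,0]]'
python3 - <<'E'
from h import *
for n in("top","side"):
    f,w=cloud(n); 
    c=f["color"][160:260,270:420] if n=="top" else f["color"][180:310,270:400]
    cv2.imwrite(f"pics/p3{n}.png",cv2.resize(c,None,fx=4,fy=4,interpolation=cv2.INTER_CUBIC))
    for lo,hi in ((-225,-76),(-76,74)):
        b=box(w,463,617,lo,hi,22,100); print(n,len(b),np.percentile(b[:,2],[50,98,100]))
E
```

```text
time_s: 10.15
ee_pos: [534.9, -0.9, 416.9]
ee_rot: [-180.0, -0.0, 0.5]
force: [-0.6, -1.1, -5.0]
gripper_width: 33.4
top 454 [48.88136706 57.27104036 60.84349558]
top 3 [43.17517879 45.98620635 46.1033325 ]
side 1189 [46.74363668 56.61973179 58.27843857]
side 906 [50.74696611 86.48273433 90.49740452]
```

View pics/p3side.png

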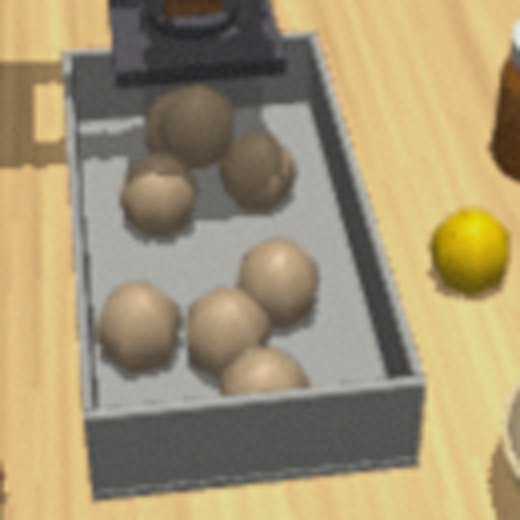

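View pics/p3top.png

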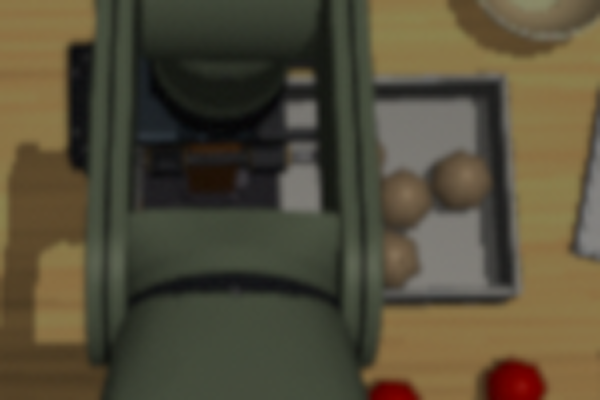

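Heap 1 now lies flat, four lumps side by side with tops at about z 57. Heap 2 sits under the tamper.

```bash
python3 -m jog '[[0.02,0.001,0.003,0.015,0,0,0],[0.02,0,0,0.015,0,0,0],[0.02,0,0,0.005,0,0,0],[0.02,0,0,0.003,0,0,0],[0.02,0,0,0.003,0,0,0],[0.02,0,0,0.003,0,0,0],[0.02,0,0,0.003,0,0,0],[0.02,0,0,0.003,0,0,0]]'
python3 -m jog '[[0.02,0,0,0.002,0,0,0],[0.02,0,0,0.002,0,0,0],[0.02,0,0,0.002,0,0,0],[0.02,0,0,0.002,0,0,0],[0.02,0,0,0.002,0,0,0]]'
python3 -m jog '[[0.02,0,0,0.002,0,0,0],[0.02,0,0,0.002,0,0,0],[0.02,0,0,0.001,0,0,0],[0.02,0,0,0.001,0,0,0],[0.02,0,0,0.001,0,0,0],[0.02,0,0,0.001,0,0,0],[0.02,0,0,0,0,0,0]]'
```

```text
time_s: 11.25
ee_pos: [536.2, -6.0, 367.0]
ee_rot: [180.0, -0.1, 0.3]
force: [0.0, 0.4, -3.9]
gripper_width: 33.8
time_s: 11.88
ee_pos: [536.1, -6.0, 356.5]
ee_rot: [180.0, 0.0, 0.3]
force: [-0.3, 0.2, -4.5]
gripper_width: 33.7
time_s: 12.75
ee_pos: [536.1, -6.0, 348.7]
ee_rot: [180.0, 0.0, 0.3]
force: [-0.1, 0.1, -5.1]
gripper_width: 34.0
```

```bash
python3 -m jog '[[0.02,0,0,0.002,0,0,0],[0.02,0,0,0,0,0,0],[0.02,0,0,-0.02,0,0,0],[0.02,0,0,-0.03,0,0,0],[0.02,0,0,-0.022,0,0,0]]'
python3 -m jog '[[0.02,0.001,0.02,0,0,0,0],[0.02,0.001,0.04,0,0,0,0],[0.02,0.001,0.04,0,0,0,0],[0.02,0.001,0.04,0,0,0,0],[0.02,0.001,0.04,0,0,0,0],[0.02,0.001,0.04,0,0,0,0],[0.02,0.001,0.04,0,0,0,0],[0.02,0.001,0.04,0,0,0,0],[0.02,0.001,0.04,0,0,0,0],[0.02,0.001,0.03,0,0,0,0],[0.02,0,0.009,0,0,0,0],[0.02,0,0,0,0,0,0]]'
python3 - <<'E'
from h import *
for n in("top","side"):
    f,w=cloud(n); 
    c=f["color"][160:260,270:420] if n=="top" else f["color"][180:310,270:400]
    cv2.imwrite(f"pics/p4{n}.png",cv2.resize(c,None,fx=4,fy=4,interpolation=cv2.INTER_CUBIC))
    for lo,hi in ((-225,-76),(-76,74)):
        b=box(w,463,617,lo,hi,22,100); print(n,len(b),np.percentile(b[:,2],[50,98,100]))
E
```

```text
time_s: 13.38
ee_pos: [536.3, -6.0, 420.0]
ee_rot: [180.0, -0.1, 0.3]
force: [0.4, -0.7, -5.5]
gripper_width: 34.0
time_s: 14.88
ee_pos: [547.5, -385.5, 417.5]
ee_rot: [-179.9, 0.1, 0.2]
force: [0.4, 0.5, -4.1]
gripper_width: 34.0
top 702 [47.93393467 57.77637737 61.76632251]
top 693 [47.74044717 57.26148784 59.74523069]
side 655 [45.35199049 56.63882879 58.28250636]
side 633 [45.06395663 56.59726378 57.88651069]
```

View pics/p4side.png

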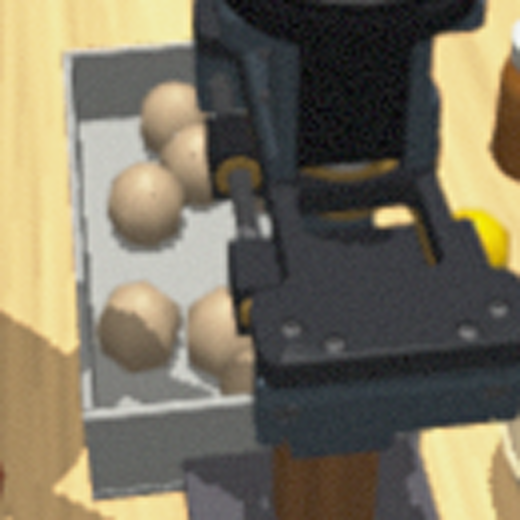

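View pics/p4top.png

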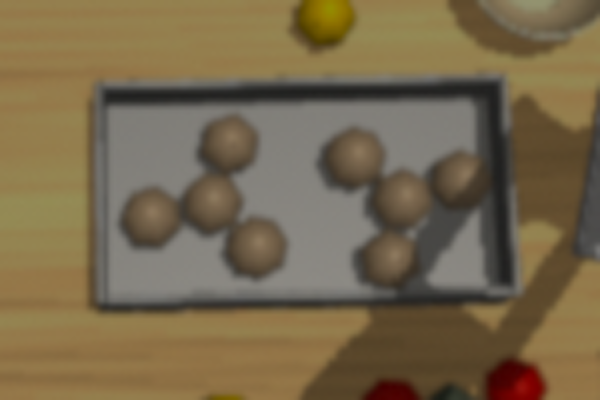

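All eight lumps are separate on the floor, tops at about z 57 (top view: four around x 120–285, four around 325–490). Next I return the tamper.

```bash
python3 -m jog '[[0.02,0.001,0,0,0,0,0.125],[0.02,0,0,0,0,0,0.123],[0.02,0,0,0.025,0,0,0],[0.02,0,0,0.025,0,0,0],[0.02,0,0,0.025,0,0,0],[0.02,0,0,0.025,0,0,0],[0.02,0,0,0,0,0,0],[0.02,0,0,0,0,0,0]]'
python3 - <<'E'
from h import *
s=status.state(); print(s["ee_pos"],s["ee_rot"],s["force"],s["gripper_width"])
for n in("side","wrist"):
    f,w=cloud(n); cv2.imwrite(f"pics/p5{n}.png",f["color"])
    b=box(w,460,640,-480,-300,36,48); print(n,"foot",len(b),rect(b),np.median(b[:,2]))
    b=box(w,430,670,-490,-290,8,20); print(n,"tray",len(b),rect(b))
E
```

```text
time_s: 15.98
ee_pos: [549.5, -384.5, 320.2]
ee_rot: [180.0, -0.1, -13.9]
force: [0.6, -0.5, -3.3]
gripper_width: 33.9
[ 549.46965551 -384.51541046  320.15746691] [ 1.79956039e+02 -1.18953938e-01 -1.38820759e+01] [ 0.64438316 -0.54757454 -3.28342543] 33.91111837053946
side foot 1160 [[546.2, -396.8], [76.0, 100.2], 76.7] 47.007913333697445
side tray 475 [[548.9, -384.1], [148.5, 151.4], 76.9]
wrist foot 3776 [[563.2, -388.5], [100.3, 72.7], 75.9] 47.510327312026604
wrist tray 2438 [[568.8, -391.2], [150.4, 107.4], 76.1]
```

View pics/p5side.png

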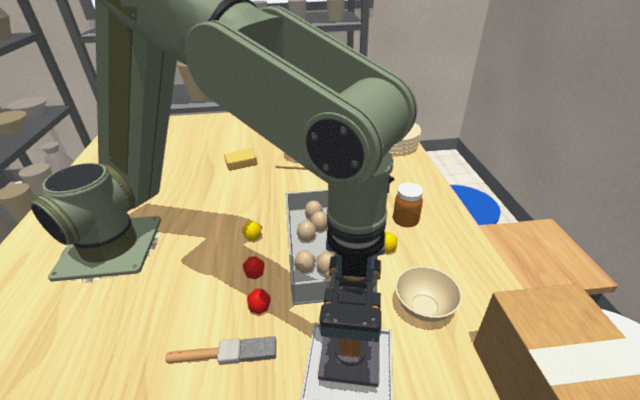

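The foot is centred over the tray and level. I lower it to contact.

```bash
python3 -m jog '[[0.02,0,0,0.012,0,0,0],[0.02,0,0,0.01,0,0,0],[0.02,0,0,0.002,0,0,0],[0.02,0,0,0.002,0,0,0],[0.02,0,0,0,0,0,0],[0.02,0,0,0,0,0,0]]'
python3 -m jog '[[0.02,0,0,0.001,0,0,0],[0.02,0,0,0.001,0,0,0],[0.02,0,0,0.001,0,0,0],[0.02,0,0,0,0,0,0],[0.02,0,0,0,0,0,0]]'
```

```text
time_s: 16.82
ee_pos: [549.1, -385.1, 293.1]
ee_rot: [180.0, -0.0, -13.9]
force: [0.4, 0.6, -5.1]
gripper_width: 33.8
time_s: 17.45
ee_pos: [548.9, -385.0, 290.7]
ee_rot: [180.0, -0.0, -13.9]
force: [-2.7, 2.7, 4.6]
gripper_width: 34.2
```

Foot contact made (force rose from -5 to +4.6 N). I open, retreat upwards and clear.

```bash
python3 -m jog '[[0.05,0,0,0,0,0,0],[0.09,0,0,0,0,0,0],[0.09,0,0,0,0,0,0],[0.09,0,0,0,0,0,0],[0.09,0,0,0,0,0,0],[0.09,0,0,-0.015,0,0,0],[0.09,0,0,-0.03,0,0,0],[0.09,0,0,-0.04,0,0,0],[0.09,0,0,-0.04,0,0,0],[0.09,0,0,-0.03,0,0,0],[0.09,0,0,0,0,0,0],[0.09,0,0,0,0,0,0]]'
python3 - <<'E'
from h import *
s=status.state(); print(s["ee_pos"],s["force"],s["gripper_width"])
for n in("side","top","wrist"):
    f,w=cloud(n); cv2.imwrite(f"pics/p6{n}.png",f["color"])
    b=box(w,460,640,-480,-300,140,158); print(n,"posttop",len(b),len(b) and (rect(b),np.median(b[:,2])))
    b=box(w,430,670,-490,-290,8,24); print(n,"tray",len(b),rect(b) if len(b) else "")
    b=box(w,480,620,-450,-320,16.5,22); print(n,"foot",len(b),len(b) and (rect(b),np.median(b[:,2])))
    for lo,hi in ((-225,-76),(-76,74)):
        b=box(w,463,617,lo,hi,22,100)
        if len(b): print(n,len(b),np.percentile(b[:,2],[50,98,100]))
E
```

```text
time_s: 18.95
ee_pos: [548.7, -384.8, 444.1]
ee_rot: [-180.0, 0.1, -13.9]
force: [-0.6, -0.0, -1.4]
gripper_width: 90.2
[ 548.72263547 -384.79873944  444.146799  ] [-0.58605876 -0.04735073 -1.41166004] 90.22630278416322
side posttop 470 ([[548.5, -385.1], [33.9, 34.2], 74.2], np.float64(149.99919225555067))
side tray 2886 [[548.7, -384.3], [150.1, 150.0], 76.1]
side foot 2097 ([[550.6, -383.1], [125.9, 138.9], 89.7], np.float64(18.533791352324442))
side 456 [45.37142138 56.58750426 57.9355809 ]
side 813 [44.80848179 56.69099331 58.84049184]
top posttop 151 ([[546.9, -384.3], [34.6, 35.3], 74.4], np.float64(149.47347492136169))
top tray 920 [[547.2, -385.6], [151.9, 151.9], 75.9]
top foot 419 ([[549.1, -384.3], [125.3, 135.8], 89.4], np.float64(18.610907962553256))
top 701 [48.0438216  57.34115892 59.33748803]
top 697 [47.80521359 57.3577505  60.42247878]
wrist posttop 1608 ([[549.3, -385.0], [34.0, 33.4], 76.1], np.float64(149.9703806281583))
wrist tray 6163 [[548.4, -386.1], [150.2, 148.8], 76.1]
wrist foot 4241 ([[549.8, -385.0], [140.1, 129.0], 0.3], np.float64(18.169014526188846))
wrist 3694 [46.29509755 56.09355112 57.93511233]
wrist 1427 [44.98472772 56.30890961 57.57607109]
```

View pics/p6side.png

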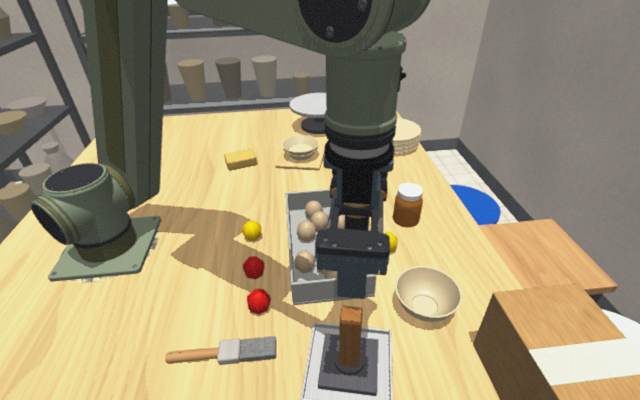

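View pics/p6top.png

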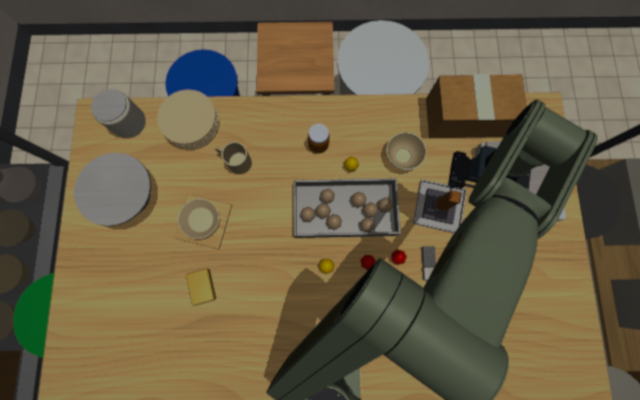

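The tamper stands upright in the middle of the tray (side view, about (350, 345)). The gripper is clear above it, and all lumps lie in one layer with the other things where they were.

```bash
python3 -c "
from workcell import ticket; print(ticket.job_done())"
```

```text
the job is handed in; nothing more can be done
None
```

I pressed both heaps flat with the tamper, stood it back in its tray and handed the job in at about 19 s of the 48 s allowed.

- **Lumps:** In the last full view of the bin all eight lay apart on its floor. Their tops were at about 57–60 mm above the table, where a lump on the floor should top out at 56–60 mm. The highest single depth reading was 61.8 mm from the top camera before the tamper went back. That is about 2 mm over, which I took as noise because the side camera gave 58.3 mm at the same moment.
- **Tamper:** It stands upright in the tray with its post top at 150 mm, as it was at the start. Its middle is about 1 mm from the tray's.
- **Gripper and surroundings:** The gripper was open and about 100 mm above the post. In the last pictures the other things looked unmoved; I compared them by eye and did not measure them. The arm covered part of the brush in the top view, but it showed whole in the side view.
- **Pressing force:** The force readings were taken only at the end of each move. Near heap 1 I read about 3 N of push. Over heap 2 it was no more than about 1 N. The order of steps rests on heap 1, since either heap counts.

No check failed.

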